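# Load a charged battery pack into a test meter and snap its cover shut

### The job

Take the battery pack out of the white charger and set it, without dropping it, into the open battery bay of the yellow meter, lying flat and fully home with its brass contact strips facing down (red label up; either end may point either way). Then press the blue hinged cover down until it snaps and stays shut. Leave the bottle, the spool, the screwdriver and the red bin where they are.

Things in the scene. Friction and masses are not known exactly. Their poses are not given: they have to be found in the camera images.
- pack: Battery pack: grey block 110 mm long, 56 wide, 42 thick, 0.2-0.4 kg, standing on one end in the charger. Origin: centre of that end. Axes: z along its length (up at the start), y across the 56 mm width, x across the thickness, out of the broad face with two lengthwise brass contact strips; the other broad face (-x) has a red label. Fits the bay either end round.
- pack_contacts (a point): Centre of the pack's contact face: 55 mm from either end, 21 mm from the pack's middle plane.
- charger: White charger, fixed, 100 x 120 mm. Origin: centre of underside. The pack stands on its floor, 10 mm above the bench, in a rim reaching 24 mm above the bench (3 mm play each side; outside 64 mm in x by 78 mm in y). The pack lifts straight up out of it. Its x and y axes are the pack's at the start: contacts face charger +x, roughly to the robot's left.
- meter: Yellow and grey meter, fixed, 190 (x) by 210 mm (y), 50 mm high. Origin: centre of underside; x roughly away from the robot, y along the bay. Bay in the middle of its top: pocket 61 mm (x) by 115 mm (y), 14 mm deep; a seated pack stands 28 mm proud. Midway on both long sides are finger wells 72 mm long (y), as deep as the pocket, out to 75 mm from the bay centre in x.
- bay (a point): Centre of the bay floor, 36 mm above the bench. A seated pack has the centre of its contact face here.
- cover (a joint): Blue cover's angle, rad: 0 shut; starts at 1.8, fully open, leaning a little past upright towards the robot. Hinge parallel to meter y on the robot's side of the bay; it shuts by swinging away from the robot and down. Over-centre spring: let go above about 0.2 rad (lip 25 mm high) it springs open (about 3 N to overcome at the lip); below that it snaps and stays shut. Damped.
- cover_hinge (a point): Mid point of the hinge axis, 70 mm from the bay centre towards meter -x and 55 mm above the bench.
- cover_pad (a point): Point to push on the cover's outer face, by the white pad near the lip, moving with it: when shut, 100 mm from the hinge to meter +x and 34 mm above the hinge. The cover is a shallow box open below: outer face flat, 119 mm from hinge to lip, 138 mm wide (y); skirts 30 mm deep, walls 4 mm. Shut, it clears a seated pack by 7 mm.
- dispenser: Clear hand-gel bottle with white cap, 60 mm diameter, 160 mm tall, standing. Bystander. Origin: centre of underside.
- spool: Blue wire spool, 64 mm diameter, 56 mm tall, standing. Bystander. Origin: centre of underside.
- screwdriver: Screwdriver with orange handle, 190 mm, lying. Bystander.
- bin: Red open parts bin, 120 x 160 x 60 mm. Bystander. Origin: centre of underside.
Things that resemble listed ones, but are neither listed nor needed, are in the scene too. Leave any black or pink look-alike of the pack alone.

How it is judged:
On the way:
1. the pack lies home in the bay, contacts down, while the cover is still open (distance between pack_contacts and bay below 0.007 m and angle between pack's own x axis and vertical above 3.05 rad and value of joint cover above 0.4 rad), for 0.2 s.
At the end, for the whole second after the job is handed in: The pack lies at rest in the bay with the centre of its contact face within 7 mm of the centre of the bay floor and the contact face down within 0.09 rad (5 degrees), and the cover is shut to within 0.05 rad (distance between pack_contacts and bay below 0.007 m and angle between pack's own x axis and vertical above 3.05 rad and value of joint cover below 0.05 rad and linear speed of pack below 0.02 m/s); the robot touches nothing.
It fails at once if the pack is dropped (falls free of the fingers faster than 0.7 m/s, a drop of about 25 mm) (linear speed of pack above 0.7 m/s and contact force between the fingers and pack below 0.05 N).
It fails at once if a bystander is moved by more than 30 mm (distance of any of dispenser, spool, screwdriver, bin from where it was at the start of the episode above 0.03 m).
It also fails if it takes over 56 s, if anything falls off the work surface, if the arm or the gripper's body presses on something with over 40 N, if the wrist force passes 120 N, or if a joint passes its speed limit or range.

### The arm

A 6-joint arm with a two-finger parallel gripper is mounted at the origin on the work surface. World frame = base frame: x ahead of the robot, y to its left, z up, the work surface at z = 0. Lengths are in m, angles in rad, forces in N, time in s.
With the tool pointing down it reaches from about 0.325 to 0.925 m from the base axis. Payload 3.1 kg.
Tool frame: the origin (TCP) lies on the centre line of the jaws, within the pads' length; the fingertips stand 22 mm ahead of it and the grasp point (between the pads) lies 3 mm ahead of it; z points along the fingers, y is the line along which they close (so a half turn about z gives the same grasp; the last joint's range is limited). The gripper opens to 85 mm and grips with 20 to 120 N. Pads are 22 mm wide; open, the fingers measure 114 mm over their backs; the gripper's body (76 mm by 85 mm) begins 54 mm behind the grasp point. The pads swing forward as they close: fully open they stand 13 mm farther back than shut.
Start: joints at [1.055, 0.217, 1.613, -0, 1.311, -0.112], TCP at [0.246, 0.575, 0.214] pointing down, gripper open.
Joint ranges: [-2.75, 2.75], [-0.78, 2.1], [0.31, 2.55], [-1.13, 4.27], [0.13, 2.63], [-2.58, 2.58]. Speed limits (rad/s): [2.79, 2.79, 3.14, 3.14, 3.14, 3.14].

### API

Orientations are given as a unit quaternion [w, x, y, z].
In Python, from cell import bot, snapshot, workorder, search_frame gives the robot as it stands.
- The arm moves only by the tool step_arm, never from a script. Its argument "steps" is a list of rows, each a list of 3 entries, a list of its own where there are three numbers: the turn, a rotation vector about the tool's x, y, z in degrees, then the shift along the tool's x, y, z in cm, then the finger opening in cm, from 0 to 8.54. In form: [[[rx, ry, rz], [tx, ty, tz], fingers], ...]. A call has 1 to 5 rows; each row is the pose to reach, as a shift and turn from the pose commanded when the call began, along the tool's axes at that moment; what a row does not reach only later rows make up. A row lasts 1/10 s, in which the tool goes at most 50 mm and 8.59 degrees, less where a joint would pass 70% of its speed; a pose out of reach is approached as far as the arm can. A call with a gripper value outside its range is refused whole. The fingers move at their own pace and stop on an object; "force" is the grip in N (left out, the last holds). Time passes only in rows, so rows that repeat a pose let the fingers close. It gives the time, the measured TCP pose, the force, the opening and the grip force at its end, in the units of the state.
- bot.read_state(): the state, without advancing time (a new reading comes with each control period).
- snapshot(name): name is "scene" or "top"; returns a dict with "pixels" (400x640x3 uint8, blue, green, red), "intrinsics" (3x3 intrinsics, pixels), "R" (3x3) and "t" (3): a world point X has camera coordinates R X + t. Camera axes: x right, y down, z forward; pixel columns grow to the right and rows downward; lengths in m; the calibration is good to about 2 mm. A picture is of the moment at which its call begins. There is no depth.
- workorder.hand_in(): hands the job in; it is judged then, once.
Trained networks look in the newest picture that a camera, given by its name, has taken for a name from the list of things; names that differ only in an ending like _2 or _b are one class to them, and where a whole thing is asked for, a point or a joint stands for the part that bears it (a point fixed in the world has none). Each returns a list of dicts, best first, with "p" (0 to 1); they miss things now and then, are a little off and sometimes report something else, mostly with a low value. They report only what shows in the picture. A call takes as long as a camera call. They do not tell look-alikes from the thing itself.
- search_frame(camera, target): "centre" ([x, y, z] in m, in world coordinates, good to about 4 mm: the middle of the surface that is visible of it).
The state is a dict: "t": time; "joint_positions": joint angles; "joint_velocities": joint speeds; "effort": joint torques, N m; "eef_pos": TCP position; "tcp_rot": TCP orientation; "ft_force": force on the tool from outside, world axes, zero at the start; "torque": the same for the moment, N m; "width": opening from 0.0 (shut) to 1.0 (fully open); "gripper_force": force on a finger pad.
Only numpy, scipy, OpenCV 4.12 (cv2) and the standard library are available. Lean on these libraries where they do the work, as an engineer would, in place of code of your own. Each camera call takes 0.05 s, during which the arm holds its last target. There are 200 camera calls.

## Working session

There is one attempt and no reset: what is moved stays moved. The work goes in short steps, Python scripts to look and compute and a tool call to move; the robot and the scene stay as the last step left them, time stands still between calls to the robot, and variables do not carry over. Pictures are saved under pics/ and viewed, at most 10 in all, crops included, and the job is handed in when it is done.

Besides the shell and the picture viewer there is one more tool, called after "Emit:" as name([rows], argument=value, ...), one row to a line, values as JSON. step_arm: Moves the arm, as the interface text tells. Its arguments: {"type":"object","properties":{"steps":{"type":"array","items":{"type":"array"}},"force":{"type":"number"}},"required":["steps"]}

```bash
ls; mkdir -p pics; python3 - <<'E'
from cell import bot,snapshot,workorder,search_frame
import cv2,numpy as np
for c in("scene","top"):
    s=snapshot(c); cv2.imwrite(f"pics/{c}0.png",s["pixels"])
    print(c,s["intrinsics"],s["R"],s["t"])
    for n in("pack","charger","meter","cover","dispenser","spool","screwdriver","bin"):
        print(n,[(np.round(d["centre"],3).tolist(),round(d["p"],2)) for d in search_frame(c,n)])
print(bot.read_state())
E
```

```text
pics
scene [[372.36809567   0.         317.73606421]
 [  0.         372.36809567 204.16921974]
 [  0.           0.           1.        ]] [[ 0.54147565  0.84071319 -0.00233608]
 [ 0.70300971 -0.45430576 -0.5471596 ]
 [-0.46106559  0.29463131 -0.83702504]] [-0.32689569 -0.31924632  1.32319049]
pack [([0.345, -0.364, 0.092], 0.96), ([0.492, -0.303, 0.118], 0.95), ([0.582, -0.435, 0.095], 0.85), ([0.396, -0.433, 0.083], 0.61), ([0.366, -0.202, 0.083], 0.58), ([0.597, 0.379, 0.02], 0.5)]
charger [([0.495, -0.303, 0.007], 0.62)]
meter [([0.613, 0.111, 0.051], 0.86)]
cover [([0.533, 0.134, 0.112], 0.64)]
dispenser [([0.683, -0.357, 0.106], 0.85)]
spool [([0.737, -0.158, 0.054], 0.98)]
screwdriver [([0.595, 0.378, 0.02], 0.75)]
bin [([0.374, 0.53, 0.02], 0.9)]
top [[383.70718806   0.         326.29692971]
 [  0.         383.70718806 196.68231046]
 [  0.           0.           1.        ]] [[ 0.02554978 -0.99965671 -0.00580188]
 [-0.99713496 -0.02507113 -0.07136737]
 [ 0.07119741  0.00760867 -0.99743322]] [0.0219916  0.55297993 1.41953216]
pack [([0.322, -0.349, 0.107], 0.86), ([0.353, -0.19
[... 473 characters left out ...]
sitions': array([ 1.05481667e+00,  2.16882731e-01,  1.61336615e+00,  1.90911457e-05,
        1.31128850e+00, -1.12216770e-01]), 'joint_velocities': array([-1.11042877e-03,  3.73731319e-05, -1.35443982e-03, -1.21222793e-03,
        2.31049039e-03, -1.61600640e-03]), 'effort': array([-3.65688275e-04, -3.96878421e+01, -3.04260743e+01, -1.40629058e-04,
        5.80886135e-04, -4.78829094e-06]), 'eef_pos': array([0.24555186, 0.57478052, 0.21392869]), 'tcp_rot': array([-2.34903831e-07,  2.00515316e-01,  9.79690567e-01,  2.91385301e-05]), 'ft_force': array([0.19311998, 0.54447944, 0.53559483]), 'torque': array([0.04140272, 0.02805088, 0.02648626]), 'gripper_force': 0.0, 'width': 1.0040110483943117}
```

View pics/scene0.png

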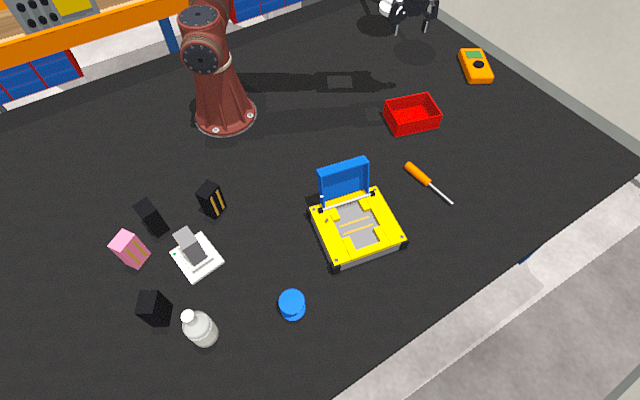

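View pics/top0.png

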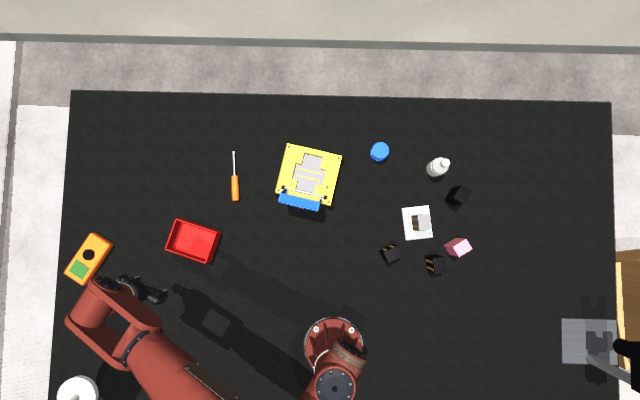

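The grey pack in the white charger is at scene (187,245) and top (421,223). Possible confusions in the scene picture are pink (129,250), black (152,217), black (211,199) and black (154,308). I choose the grey one in the charger. The meter is at scene (357,225), with its cover open on the robot's side. Next I'll look at one close crop and refine the poses.

```bash
cat > m.py <<'E'
import numpy as np,cv2
from scipy.spatial.transform import Rotation as Ro
C={"scene":(np.array([[372.36809567,0,317.73606421],[0,372.36809567,204.16921974],[0,0,1]]),np.array([[0.54147565,0.84071319,-0.00233608],[0.70300971,-0.45430576,-0.5471596],[-0.46106559,0.29463131,-0.83702504]]),np.array([-0.32689569,-0.31924632,1.32319049])),
"top":(np.array([[383.70718806,0,326.29692971],[0,383.70718806,196.68231046],[0,0,1]]),np.array([[0.02554978,-0.99965671,-0.00580188],[-0.99713496,-0.02507113,-0.07136737],[0.07119741,0.00760867,-0.99743322]]),np.array([0.0219916,0.55297993,1.41953216]))}
def proj(c,X):
    K,R,t=C[c]; p=(np.atleast_2d(X)@R.T+t)@K.T; return p[:,:2]/p[:,2:]
def tri(ps,pt):
    P=[C[c][0]@np.c_[C[c][1],C[c][2]] for c in("scene","top")]
    X=cv2.triangulatePoints(P[0],P[1],np.array(ps,float).reshape(2,1),np.array(pt,float).reshape(2,1)); return (X[:3]/X[3]).ravel()
E
python3 - <<'E'
import cv2,numpy as np
from cell import bot
print([a for a in dir(bot) if a[0]!='_'])
s=cv2.imread("pics/scene0.png");t=cv2.imread("pics/top0.png")
cr=lambda im,x,y,w,h:cv2.resize(im[y:y+h,x:x+w],(400,300),interpolation=cv2.INTER_CUBIC)
a=np.hstack([cr(s,155,212,80,60),cr(t,380,194,80,60)])
b=np.hstack([cr(s,290,150,133,100+0) if 0 else cr(s,290,175,132,99),cr(t,262,134,100,75)])
cv2.imwrite("pics/crop1.png",np.vstack([a,b]))
E
```

```text
['Unreachable', 'read_state']
```

View pics/crop1.png

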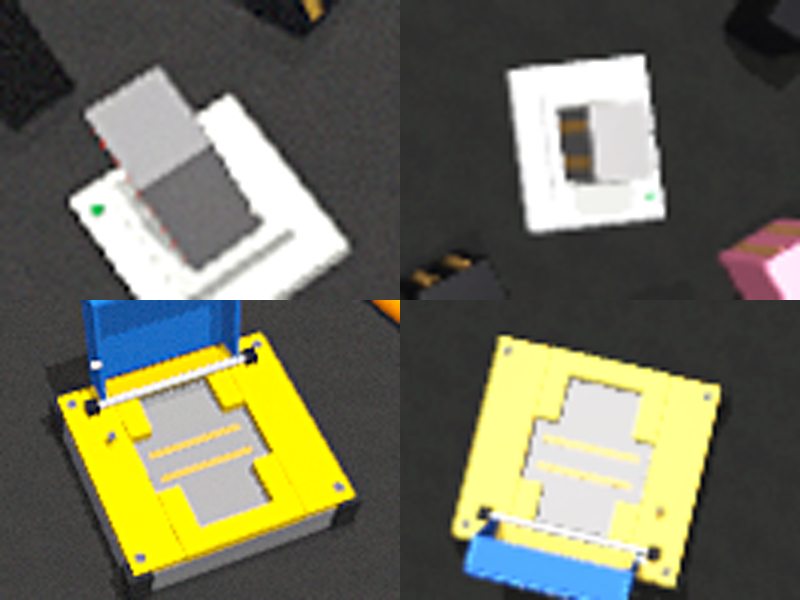

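```bash
cat > fit.py <<'E'
import numpy as np
from m import *
from scipy.optimize import least_squares
def un(pts,o,s): return (np.array(pts,float)+.5)/s-.5+np.array(o)
D={"pack":(42,56,(.47,-.295,.12,1.67),un([(85,115),(160,67),(214,147),(140,193)],(155,212),5),un([(192,102),(251,100),(257,179),(196,185)],(380,194),5)),
"charger":(100,120,(.47,-.295,.01,1.67),un([(70,200),(232,95),(350,245)],(155,212),5),un([(108,72),(245,55),(265,215),(130,233)],(380,194),5)),
"meter":(190,210,(.62,.113,.05,-.2),un([(57,100),(265,35),(355,195),(135,277)],(290,175),400/132),un([(98,37),(320,84),(277,287),(55,237)],(262,134),4))}
for n,(a,b,g,s,t) in D.items():
    if n=="charger": a,b=100,120
    def pr(p):
        c,q=np.cos(p[3]),np.sin(p[3]); k=np.array([(1,1),(1,-1),(-1,-1),(-1,1)])*[a/2e3,b/2e3]
        return np.c_[k@np.array([[c,q],[-q,c]])+p[:2],np.full(4,p[2])]
    def res(p,v=("scene","top"),g=g):
        o=[]
        for w,m in(("scene",s),("top",t)):
            if w in v:
                for u in m:
                    d=proj(w,pr(p))-u; o.append(d[np.argmin((d**2).sum(1))])
        return np.ravel(o)
    f=least_squares(res,g); print(n,np.round(f.x,4),"rms px",np.sqrt((f.fun**2).mean()).round(2))
    for v in("scene","top"):
        h=least_squares(lambda p:res(np.r_[p[:2],g[2],p[2]],(v,)),[g[0],g[1],g[3]]); print("  ",v,np.round(h.x,4),np.sqrt((h.fun**2).mean()).round(2))
E
python3 fit.py
```

```text
pack [ 0.4669 -0.3045  0.1182  1.6703] rms px 0.61
   scene [ 0.4687 -0.303   1.6812] 0.25
   top [ 0.466  -0.3071  1.6482] 0.18
charger [ 0.466  -0.3043  0.0113  1.7068] rms px 0.54
   scene [ 0.4662 -0.303   1.7077] 0.31
   top [ 0.4651 -0.3067  1.7157] 0.33
meter [ 0.6345  0.1057  0.0487 -0.2001] rms px 0.65
   scene [ 0.6357  0.1063 -0.209 ] 0.51
   top [ 0.633   0.1036 -0.1864] 0.22
```

```bash
cat >> m.py <<'E'
PK=np.array([.467,-.3045]);PY=1.69;MT=np.array([.6345,.105]);MY=-.2
def rot(phi,beta):  # down, tool y at angle phi, then tilt beta deg about tool y
    c,s=np.cos(phi),np.sin(phi)
    return np.array([[-s,c,0],[c,s,0],[0,0,-1.]]).T.copy().T@Ro.from_euler('y',beta,degrees=True).as_matrix()
def rot(phi,beta):
    c,s=np.cos(phi),np.sin(phi)
    return np.column_stack([(-s,c,0),(c,s,0),(0,0,-1.)])@Ro.from_euler('y',beta,degrees=True).as_matrix()
def cur():
    from cell import bot
    s=bot.read_state(); w,x,y,z=s["tcp_rot"]; return s["eef_pos"],Ro.from_quat([x,y,z,w]).as_matrix(),s
def plan(*W,P=None,R=None):
    if P is None: P,R,s=cur()
    for p,r in W:
        rv=np.degrees(Ro.from_matrix(R.T@r).as_rotvec()); t=R.T@(np.array(p)-P)*100
        print("turn",rv.round(1).tolist(),"shift",t.round(2).tolist()); P,R=np.array(p),r
def grasp(b=50,d=.006,back=0,up=0):
    r=rot(PY-np.pi/2,b); q=np.array([np.cos(PY),np.sin(PY),0])
    return np.r_[PK,.065+up]-d*q-(.003+back)*r[:,2],r
E
python3 - <<'E'
from m import *
w1=((.40,.40,.32),rot(.85,0)); w2=((.5,.16,.32),rot(.55,0)); w3=((.48,-.1,.32),rot(.3,0))
g=grasp(back=.12,up=.1); 
print(g[0])
plan(w1,w2,w3,((.47,-.36,.32),rot(.119,30)),g,grasp(back=.12),grasp())
E
```

```text
[ 0.47891873 -0.40401225  0.24406288]
turn [0.0, -0.0, 18.2] shift [-21.07, -10.0, -10.61]
turn [0.0, 0.0, 17.2] shift [-23.35, -11.43, 0.0]
turn [0.0, 0.0, 14.3] shift [-21.12, -15.29, 0.0]
turn [-2.7, 29.9, 10.1] shift [-24.54, -8.64, 0.0]
turn [0.0, 20.0, -0.0] shift [-7.67, 0.36, 4.34]
turn [0.0, 0.0, 0.0] shift [-7.66, 0.0, 6.43]
turn [0.0, 0.0, 0.0] shift [0.0, 0.0, 12.0]
```

Emit:
step_arm([
  [[0,0,18],[-21,-10,-10.5],8.5],
  [[0,0,18],[-21,-10,-10.5],8.5],
  [[0,0,18],[-21,-10,-10.5],8.5],
  [[0,0,18],[-21,-10,-10.5],8.5],
  [[0,0,18],[-21,-10,-10.5],8.5],
])

```text
t: 1.4
eef_pos: [0.3971, 0.4024, 0.3178]
tcp_rot: [0.0, 0.351, 0.936, 0.0]
ft_force: [-0.4, 0.1, -0.7]
width: 0.999
gripper_force: 0.0
```

Emit:
step_arm([
  [[0,0,17],[-23,-11.5,0],8.5],
  [[0,0,17],[-23,-11.5,0],8.5],
  [[0,0,17],[-23,-11.5,0],8.5],
  [[0,0,17],[-23,-11.5,0],8.5],
  [[0,0,17],[-23,-11.5,0],8.5],
])

```text
t: 1.9
eef_pos: [0.4916, 0.1706, 0.3171]
tcp_rot: [0.0, 0.486, 0.874, 0.0]
ft_force: [1.2, 0.3, 1.1]
width: 0.992
gripper_force: 0.0
```

Emit:
step_arm([
  [[0,0,14],[-21,-15,0],8.5],
  [[0,0,14],[-21,-15,0],8.5],
  [[0,0,14],[-21,-15,0],8.5],
  [[0,0,14],[-21,-15,0],8.5],
  [[0,0,14],[-21,-15,0],8.5],
])

```text
t: 2.4
eef_pos: [0.4746, -0.0789, 0.3171]
tcp_rot: [0.001, 0.589, 0.808, 0.0]
ft_force: [1.3, -0.1, 0.0]
width: 0.996
gripper_force: 0.0
```

```bash
python3 - <<'E'
from m import *
P,R,s=cur(); print(P,s["joint_positions"].round(3),R.round(3).tolist())
plan(((.47,-.36,.32),rot(.119,30)),grasp(back=.12,up=.1),grasp(back=.12),grasp())
E
```

```text
[ 0.47464575 -0.07885206  0.31714345] [-0.311 -0.168  1.814  0.     1.494 -0.623] [[-0.307, 0.952, 0.001], [0.952, 0.307, -0.0], [-0.001, 0.001, -1.0]]
turn [-2.8, 29.9, 10.8] shift [-26.62, -9.07, -0.28]
turn [0.0, 20.0, -0.0] shift [-7.67, 0.36, 4.34]
turn [0.0, 0.0, 0.0] shift [-7.66, 0.0, 6.43]
turn [0.0, 0.0, 0.0] shift [0.0, 0.0, 12.0]
```

Emit:
step_arm([
  [[-2.8,30,10.8],[-26.6,-9,-0.3],8.5],
  [[-2.8,30,10.8],[-26.6,-9,-0.3],8.5],
  [[-2.8,30,10.8],[-26.6,-9,-0.3],8.5],
  [[-2.8,30,10.8],[-26.6,-9,-0.3],8.5],
  [[-2.8,30,10.8],[-26.6,-9,-0.3],8.5],
])

```text
t: 2.9
eef_pos: [0.4697, -0.3311, 0.3164]
tcp_rot: [-0.197, 0.643, 0.72, 0.173]
ft_force: [0.4, 0.1, 0.1]
width: 0.998
gripper_force: 0.0
```

```bash
python3 - <<'E'
from m import *
P,R,s=cur(); print(P,s["joint_positions"].round(3),R.round(3).tolist())
plan(grasp(back=.12,up=.1),grasp(back=.12),grasp())
E
```

```text
[ 0.4697425  -0.33113877  0.31644947] [-0.89   0.326  1.371  0.287  1.893 -0.973] [[-0.096, 0.993, -0.061], [0.858, 0.114, 0.502], [0.505, -0.004, -0.863]]
turn [-0.0, 19.6, -0.4] shift [-10.0, 0.11, 2.53]
turn [0.0, 0.0, 0.0] shift [-7.66, 0.0, 6.43]
turn [0.0, 0.0, 0.0] shift [0.0, 0.0, 12.0]
```

Emit:
step_arm([
  [[0,19.6,-0.4],[-10,0.1,2.5],8.5],
  [[0,19.6,-0.4],[-10,0.1,2.5],8.5],
  [[0,19.6,-0.4],[-10,0.1,2.5],8.5],
  [[0,19.6,-0.4],[-10,0.1,2.5],8.5],
])

```text
t: 3.3
eef_pos: [0.4785, -0.4, 0.2345]
tcp_rot: [-0.324, 0.6, 0.675, 0.282]
ft_force: [-0.1, 0.6, 0.8]
width: 0.996
gripper_force: 0.0
```

Emit:
step_arm([
  [[0,0,0],[-4,0,3.3],8.5],
  [[0,0,0],[-7.7,0,6.4],8.5],
  [[0,0,0],[-7.7,0,6.4],8.5],
  [[0,0,0],[-7.7,0,6.4],8.5],
])

```text
t: 3.7
eef_pos: [0.4827, -0.401, 0.153]
tcp_rot: [-0.312, 0.6, 0.682, 0.278]
ft_force: [-0.6, 0.3, 1.8]
width: 0.995
gripper_force: 0.0
```

```bash
python3 - <<'E'
from m import *
from cell import snapshot
P,R,s=cur(); print(P,s["joint_positions"].round(3),R.round(3).tolist(),s["ft_force"])
plan(grasp())
a=snapshot("scene")["pixels"][170:290,100:260];b=snapshot("top")["pixels"][160:280,360:520]
cv2.imwrite("pics/c2.png",cv2.resize(np.hstack([a,b]),(800,300),interpolation=cv2.INTER_CUBIC))
E
```

```text
[ 0.48266923 -0.40098752  0.15296537] [-0.984  0.781  1.152  0.382  1.987 -1.102] [[-0.086, 0.992, -0.092], [0.644, 0.126, 0.754], [0.76, 0.006, -0.65]] [-0.61139464  0.28123161  1.76130042]
turn [-0.1, 0.6, 0.5] shift [-0.72, -0.39, 12.38]
```

View pics/c2.png

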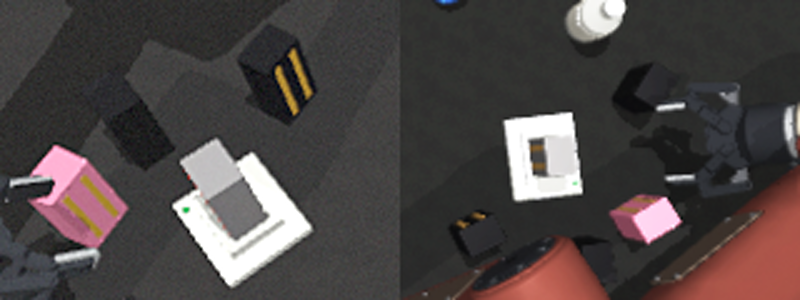

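The picture shows the jaws to the right of the pack (top view about 700,140), straddling it and clear of the pink and black look-alikes. Now I'll move in.

Emit:
step_arm([
  [[0,0.6,0.5],[-0.7,-0.4,3],8.5],
  [[0,0.6,0.5],[-0.7,-0.4,6],8.5],
  [[0,0.6,0.5],[-0.7,-0.4,9],8.5],
  [[0,0.6,0.5],[-0.7,-0.4,9],8.5],
  [[0,0.6,0.5],[-0.7,-0.4,9],8.5],
])

```text
t: 4.3
eef_pos: [0.4711, -0.3395, 0.0875]
tcp_rot: [-0.317, 0.601, 0.678, 0.28]
ft_force: [0.7, -0.2, 0.6]
width: 0.998
gripper_force: 0.0
```

```bash
python3 - <<'E'
from m import *
P,R,s=cur(); print(P,s["joint_positions"].round(3),s["joint_velocities"].round(3),s["ft_force"])
plan(grasp())
E
```

```text
[ 0.47108242 -0.33946873  0.08745383] [-0.953  0.759  1.331  0.389  1.84  -1.126] [-0.013  0.003 -0.044 -0.001 -0.005 -0.002] [ 0.65691668 -0.23500426  0.61059087]
turn [-0.1, -0.0, -0.0] shift [0.16, 0.01, 3.38]
```

Emit:
step_arm([
  [[0,0,0],[0.1,0,1.7],8.5],
  [[0,0,0],[0.1,0,3.4],8.5],
  [[0,0,0],[0.1,0,3.4],8.5],
  [[0,0,0],[0.1,0,3.4],8.5],
])

```text
t: 4.7
eef_pos: [0.4677, -0.3137, 0.0651]
tcp_rot: [-0.317, 0.602, 0.677, 0.28]
ft_force: [-1.0, -0.6, 1.2]
width: 0.999
gripper_force: 0.0
```

Emit:
step_arm([
  [[0,0,0],[0,0,0],6],
  [[0,0,0],[0,0,0],5],
  [[0,0,0],[0,0,0],5],
  [[0,0,0],[0,0,0],5],
  [[0,0,0],[0,0,0],5],
], force=50)

```text
t: 5.2
eef_pos: [0.4666, -0.312, 0.0633]
tcp_rot: [-0.319, 0.602, 0.677, 0.281]
ft_force: [0.9, -1.0, 0.5]
width: 0.587
gripper_force: 0.5
```

```bash
python3 - <<'E'
from m import *
P,R,s=cur(); print(P,s["ft_force"],s["gripper_force"],s["width"])
plan((P+[0,0,.03],R),grasp())
E
```

```text
[ 0.46664051 -0.3119792   0.06327735] [ 0.87167585 -1.02566599  0.4536658 ] 0.5448663464630954 0.58710948452361
turn [0.0, 0.0, 0.0] shift [2.31, -0.01, -1.92]
turn [-0.1, -0.3, -0.2] shift [-2.08, 0.13, 1.61]
```

```bash
python3 - <<'E'
from m import *
from cell import snapshot
a=snapshot("scene")["pixels"][190:290,120:253];b=snapshot("top")["pixels"][160:260,360:493]
cv2.imwrite("pics/c3.png",cv2.resize(np.hstack([a,b]),(800,300),interpolation=cv2.INTER_CUBIC))
E
```

```text
(no output)
```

View pics/c3.png

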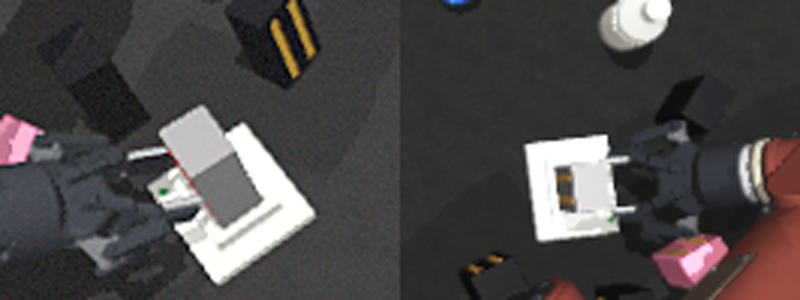

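```bash
python3 - <<'E'
from m import *
P,R,s=cur()
tips=[P+R@np.array([0,d,.022]) for d in(-.029,.029)]
for c,o,k in(("scene",(120,190),400/133),("top",(360,160),400/133)):
    print(c,"tcp",((proj(c,P)-o)*k).round(),"tips",((proj(c,tips)-o)*k).round().tolist(),
     "packlabel face mid",((proj(c,[.467+.0025,-.3255,.065])-o)*k).round())
import cell; from cell import search_frame
for c in("scene","top"): print([(d["centre"],d["p"]) for d in search_frame(c,"pack")][:5])
E
```

```text
scene tcp [[204. 177.]] tips [[209.0, 151.0], [242.0, 197.0]] packlabel face mid [[189. 187.]]
top tcp [[186. 186.]] tips [[172.0, 211.0], [166.0, 164.0]] packlabel face mid [[198. 184.]]
[([0.343, -0.3638, 0.0962], 0.96), ([0.3664, -0.2011, 0.0838], 0.92), ([0.4916, -0.3022, 0.1157], 0.66), ([0.3776, -0.4337, 0.1107], 0.52)]
[([0.3827, -0.4214, 0.097], 0.81), ([0.3567, -0.1913, 0.1076], 0.78), ([0.4644, -0.2896, 0.1191], 0.67), ([0.3216, -0.3501, 0.1136], 0.62), ([0.5688, -0.4317, 0.1067], 0.56)]
```

```bash
python3 - <<'E'
from m import *
P=np.array([.4827,-.401,.153]);R=np.array([[-0.086,0.992,-0.092],[0.644,0.126,0.754],[0.76,0.006,-0.65]])
for z in(-.04,-.02,0,.01,.022):
    X=[P+R@np.array([0,d,z]) for d in(-.048,.048)]
    print(z,"scene",((proj("scene",X)-(100,170))*2.5).round().tolist(),"top",((proj("top",X)-(360,160))*2.5+[400,0]).round().tolist())
from cell import snapshot
a=snapshot("scene")["pixels"][200:260,130:210];b=snapshot("top")["pixels"][180:240,390:470]
cv2.imwrite("pics/c4.png",cv2.resize(cv2.convertScaleAbs(np.hstack([a,b]),alpha=1.6),(800,300),interpolation=cv2.INTER_CUBIC))
E
```

```text
-0.04 scene [[39.0, 185.0], [85.0, 261.0]] top [[670.0, 178.0], [661.0, 106.0]]
-0.02 scene [[61.0, 182.0], [107.0, 256.0]] top [[656.0, 179.0], [647.0, 107.0]]
0 scene [[83.0, 179.0], [129.0, 252.0]] top [[641.0, 179.0], [632.0, 109.0]]
0.01 scene [[93.0, 178.0], [139.0, 250.0]] top [[634.0, 180.0], [625.0, 110.0]]
0.022 scene [[105.0, 176.0], [152.0, 247.0]] top [[625.0, 180.0], [617.0, 110.0]]
```

View pics/c4.png

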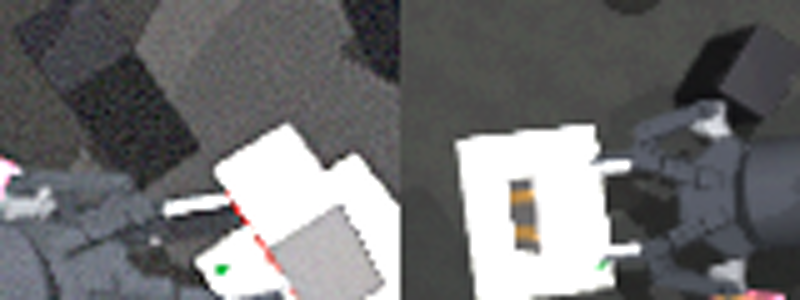

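Both views (c2 scene tips at (50,182) and (95,258); top (655,105) and (665,182)) put the real fingertips about 40 mm behind where the reported TCP implies. That explains the missed grasp, with the fingers just short of the label face. I'll open, advance by that amount in small steps while watching the force, and close again.

Emit:
step_arm([
  [[0,0,0],[0,0,0],8.5],
  [[0,0,0],[0,0,0],8.5],
  [[0,0,0],[0,0,0],8.5],
  [[0,0,0],[0,0,0],8.5],
])

```text
t: 5.9
eef_pos: [0.4664, -0.3113, 0.0629]
tcp_rot: [-0.319, 0.601, 0.676, 0.281]
ft_force: [-0.1, 0.0, -0.4]
width: 0.995
gripper_force: 0.0
```

Emit:
step_arm([
  [[0,0,0],[0,0.1,0.7],8.5],
  [[0,0,0],[0,0.1,1.4],8.5],
  [[0,0,0],[0,0.1,2],8.5],
  [[0,0,0],[0,0.1,2],8.5],
])

```text
t: 6.3
eef_pos: [0.465, -0.2945, 0.0493]
tcp_rot: [-0.32, 0.601, 0.676, 0.281]
ft_force: [0.2, 0.8, -0.3]
width: 0.996
gripper_force: 0.0
```

```bash
python3 - <<'E'
from m import *
from cell import snapshot
P,R,s=cur(); print(P,s["ft_force"],s["gripper_force"],s["width"]); plan(grasp(back=-.039))
a=snapshot("scene")["pixels"][190:290,120:253];b=snapshot("top")["pixels"][160:260,360:493]
cv2.imwrite("pics/c5.png",cv2.resize(np.hstack([a,b]),(800,300),interpolation=cv2.INTER_CUBIC))
for c,o,k in(("scene",(120,190),400/133),("top",(360,160),400/133)):
    for z in (-.03,.009):
        X=[P+R@np.array([0,d,z]) for d in(-.05,.05)]; print(c,z,((proj(c,X)-o)*k+[400*(c=="top"),0]).round().tolist())
E
```

```text
[ 0.46495651 -0.29453716  0.04929559] [ 0.22566191  0.84485273 -0.29199104] 0.0 0.9963103695094476
turn [-0.2, -0.4, -0.2] shift [0.16, 0.09, 1.36]
scene -0.03 [[168.0, 139.0], [225.0, 221.0]]
scene 0.009 [[207.0, 133.0], [264.0, 212.0]]
top -0.03 [[596.0, 227.0], [587.0, 144.0]]
top 0.009 [[567.0, 229.0], [557.0, 147.0]]
```

View pics/c5.png

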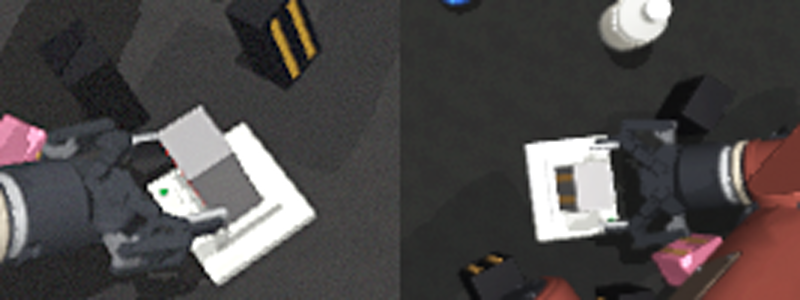

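Near fingertip now at scene (226,213), matching the −30 mm prediction (225,221). I'll advance the rest and close.

Emit:
step_arm([
  [[0,0,0],[0.1,0.1,0.7],8.5],
  [[0,0,0],[0.1,0.1,1.4],8.5],
  [[0,0,0],[0.1,0.1,1.4],8.5],
])

```text
t: 6.7
eef_pos: [0.4647, -0.2834, 0.0413]
tcp_rot: [-0.32, 0.601, 0.676, 0.281]
ft_force: [-0.0, 0.1, -0.3]
width: 0.997
gripper_force: 0.0
```

Emit:
step_arm([
  [[0,0,0],[0,0,0],6],
  [[0,0,0],[0,0,0],4.5],
  [[0,0,0],[0,0,0],4.5],
  [[0,0,0],[0,0,0],4.5],
  [[0,0,0],[0,0,0],4.5],
], force=50)

```text
t: 7.2
eef_pos: [0.4653, -0.2852, 0.0424]
tcp_rot: [-0.319, 0.602, 0.677, 0.281]
ft_force: [-0.7, -1.0, 1.3]
width: 0.646
gripper_force: 53.8
```

```bash
python3 - <<'E'
from m import *
P,R,s=cur(); print(P,s["ft_force"],s["gripper_force"],s["width"])
plan((P+[0,0,.03],R),(P+[0,0,.15],R))
E
```

```text
[ 0.46531451 -0.2851741   0.04237172] [-0.71368655 -1.04585942  1.2847827 ] 53.77004563808441 0.6456017118302915
turn [0.0, 0.0, 0.0] shift [2.31, -0.01, -1.92]
turn [0.0, 0.0, 0.0] shift [9.23, -0.04, -7.67]
```

Emit:
step_arm([
  [[0,0,0],[0.8,0,-0.6],4.5],
  [[0,0,0],[1.6,0,-1.3],4.5],
  [[0,0,0],[2.3,0,-1.9],4.5],
  [[0,0,0],[2.3,0,-1.9],4.5],
], force=60)

```text
t: 7.6
eef_pos: [0.4663, -0.2856, 0.0738]
tcp_rot: [-0.317, 0.602, 0.677, 0.281]
ft_force: [0.1, -0.6, -2.0]
width: 0.647
gripper_force: 63.4
```

Emit:
step_arm([
  [[0,0,0],[2,0,-1.7],4.5],
  [[0,0,0],[5,0,-4.2],4.5],
  [[0,0,0],[8,0,-6.7],4.5],
  [[0,0,0],[11,0,-9.2],4.5],
  [[0,0,0],[11.5,0,-9.6],4.5],
])

```text
t: 8.1
eef_pos: [0.4677, -0.2867, 0.2271]
tcp_rot: [-0.315, 0.602, 0.679, 0.28]
ft_force: [0.7, -1.4, -1.5]
width: 0.645
gripper_force: 63.7
```

```bash
cat >> m.py <<'E'
E0=.039
def place(up,b=-40,dx=0,dy=0,d=.006):
    r=rot(MY,b); m=np.array([[np.cos(MY),-np.sin(MY)],[np.sin(MY),np.cos(MY)]])
    return np.r_[MT+m@[dx,dy],.036+.021+d+up]-(.003-E0)*r[:,2],r
E
python3 - <<'E'
from m import *
from cell import snapshot
P,R,s=cur(); print(P,s["ft_force"],s["gripper_force"],s["width"],s["joint_positions"].round(2))
a=snapshot("scene")["pixels"];b=snapshot("top")["pixels"]
cv2.imwrite("pics/c6.png",cv2.resize(np.hstack([a[150:290,80:267],b[120:260,360:547]]),(800,300),interpolation=cv2.INTER_CUBIC))
pl=place(.12); print(pl[0])
plan(((.48,-.1,.28),rot(0,0)),pl)
E
```

```text
[ 0.46774969 -0.28666383  0.22714905] [ 0.67434821 -1.37115572 -1.48348523] 63.68868112564087 0.6450367532975371 [-0.92  0.52  1.42  0.44  1.97 -1.03]
[0.62990272 0.08232091 0.1554224 ]
turn [-3.1, -50.0, 6.3] shift [16.11, 3.52, 10.35]
turn [4.0, -39.9, 11.0] shift [18.23, 14.99, 12.46]
```

View pics/c6.png

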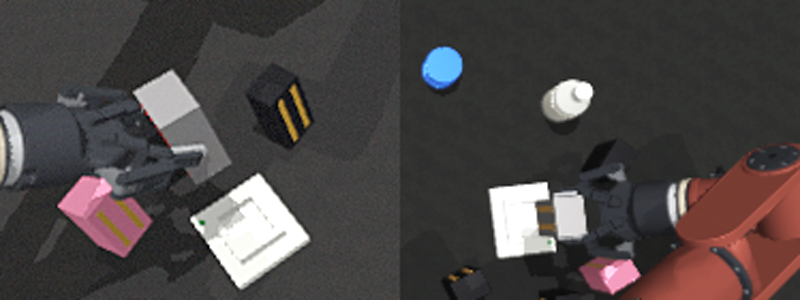

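```bash
cat >> m.py <<'E'
q=np.array([-.319,.602,.677,.281]);Rg=Ro.from_quat([q[1],q[2],q[3],q[0]]).as_matrix();Pg=np.array([.4653,-.2852,.0424])
CT=Rg.T@(np.r_[PK,.065]-Pg)           # pack centre in tool frame
c_,s_=np.cos(PY),np.sin(PY); RP=Rg.T@np.array([[c_,-s_,0],[s_,c_,0],[0,0,1.]])  # pack axes in tool frame
def place2(up,dx=0,dy=0,tilt=0):
    px=np.array([0,0,-1.]); pz=np.array([-np.sin(MY),np.cos(MY),0]); W=np.column_stack([px,np.cross(pz,px),pz])
    r=W@RP.T; m=np.array([[np.cos(MY),-np.sin(MY)],[np.sin(MY),np.cos(MY)]])
    return np.r_[MT+m@[dx,dy],.057+up]-r@CT,r
E
python3 - <<'E'
from m import *
print(CT,RP.round(3).tolist()); p=place2(.10); print(p[0],place(.10)[0],np.degrees(Ro.from_matrix(p[1].T@place(0)[1]).as_rotvec()))
w=((.47,-.1,.27),rot(.08,5)); w2=((.6,.03,.25),place2(0)[1])
plan(w,w2,p)
E
```

```text
[ 0.00500454 -0.00068135 -0.0293365 ] [[0.639, -0.003, 0.769], [-0.0, -1.0, -0.004], [0.769, 0.002, -0.639]]
[0.63060522 0.08272985 0.13763479] [0.62990272 0.08232091 0.1354224 ] [-0.11577169 -0.2763937  -0.17180692]
turn [-1.2, -45.0, 2.0] shift [15.42, 2.53, 11.08]
turn [5.0, -44.4, 15.9] shift [11.7, 14.0, 3.03]
turn [0.0, 0.0, 0.0] shift [11.63, 1.93, 4.95]
```

Emit:
step_arm([
  [[0,-7,0],[2,0.4,1.5],4.5],
  [[-0.4,-15,0.5],[5,0.8,4],4.5],
  [[-0.8,-23,1],[9,1.4,6.5],4.5],
  [[-1,-31,1.5],[13,2,9],4.5],
  [[-1.2,-39,2],[15.4,2.5,11],4.5],
])

```text
t: 8.7
eef_pos: [0.4683, -0.098, 0.2692]
tcp_rot: [-0.072, 0.676, 0.731, 0.064]
ft_force: [0.5, -0.6, -2.5]
width: 0.644
gripper_force: 63.9
```

```bash
python3 - <<'E'
from m import *
P,R,s=cur(); print(P,s["ft_force"],s["gripper_force"],s["width"],s["joint_positions"].round(2))
w2=((.58,.0,.25),place2(0)[1]); plan(w2,place2(.10))
E
```

```text
[ 0.46830083 -0.09804965  0.26920267] [ 0.45888956 -0.57801061 -2.54624858] 63.945651054382324 0.6444616398717018 [-0.47 -0.09  1.85  0.16  1.49 -0.56]
turn [3.9, -50.4, 16.2] shift [8.37, 11.91, 3.55]
turn [0.0, 0.0, 0.0] shift [14.2, 3.28, 2.81]
```

Emit:
step_arm([
  [[0.5,-7,2.5],[1,1.5,0.4],4.5],
  [[1,-14,5],[3,4,1],4.5],
  [[1.8,-22,7.5],[5,7,2],4.5],
  [[2.4,-30,10],[7,10,3],4.5],
  [[3,-38,12.5],[8.4,11.9,3.5],4.5],
])

```text
t: 9.2
eef_pos: [0.5806, 0.0004, 0.2487]
tcp_rot: [0.145, 0.731, 0.64, -0.187]
ft_force: [-0.1, -0.7, -2.4]
width: 0.646
gripper_force: 64.3
```

```bash
python3 - <<'E'
from m import *
P,R,s=cur(); print(P,s["ft_force"],s["gripper_force"],s["width"],s["joint_positions"].round(2))
plan(place2(.10))
E
```

```text
[5.80636190e-01 4.32997089e-04 2.48689903e-01] [-0.12606512 -0.71062601 -2.43322591] 64.26356077194214 0.6460265124797243 [ 0.12  0.22  1.61 -0.46  1.48  0.34]
turn [0.7, -12.3, 3.9] shift [12.91, 4.11, 5.7]
```

Emit:
step_arm([
  [[0.2,-3,1],[3,1,1.3],4.5],
  [[0.4,-7,2.2],[7,2.2,3],4.5],
  [[0.7,-12.3,3.9],[11,3.5,4.8],4.5],
  [[0.7,-12.3,3.9],[12.9,4.1,5.7],4.5],
  [[0.7,-12.3,3.9],[12.9,4.1,5.7],4.5],
])

```text
t: 9.7
eef_pos: [0.6264, 0.0823, 0.1308]
tcp_rot: [0.21, 0.727, 0.597, -0.267]
ft_force: [0.1, -0.8, -2.6]
width: 0.643
gripper_force: 64.3
```

```bash
python3 - <<'E'
from m import *
from cell import snapshot
P,R,s=cur(); print(P,s["ft_force"],s["gripper_force"],s["width"],s["joint_positions"].round(2))
plan(place2(.10))
C0=P+R@CT; A=R@RP; print("pack centre",C0,A.round(3).tolist())
out=[]
for c,x,y in(("scene",290,120),("top",262,120)):
    im=snapshot(c)["pixels"]; cv2.imwrite(f"pics/{c}7.png",im); im=cv2.resize(im[y:y+100,x:x+133],(798,600),interpolation=cv2.INTER_CUBIC)
    k=[C0+A@(np.array([a,b,d])*[.021,.028,.055]) for a in(-1,1) for b in(-1,1) for d in(-1,1)]
    for u in (proj(c,k)-[x,y]+.5)*6-.5: cv2.circle(im,tuple(u.round().astype(int).tolist()),3,(255,0,255),-1)
    out.append(im[:, :])
cv2.imwrite("pics/c7.png",cv2.resize(np.hstack(out),(800,300)))
E
```

```text
[0.62635025 0.08227628 0.13081699] [ 0.09374711 -0.81169312 -2.59347431] 64.30009603500366 0.6432636172227594 [ 0.3   0.58  1.44 -0.59  1.52  0.65]
turn [-0.5, 0.0, 0.7] shift [-0.34, 0.4, -0.61]
pack centre [0.63044745 0.10450619 0.15018666] [[-0.014, -0.981, 0.196], [0.003, 0.196, 0.981], [-1.0, 0.014, -0.0]]
```

View pics/c7.png

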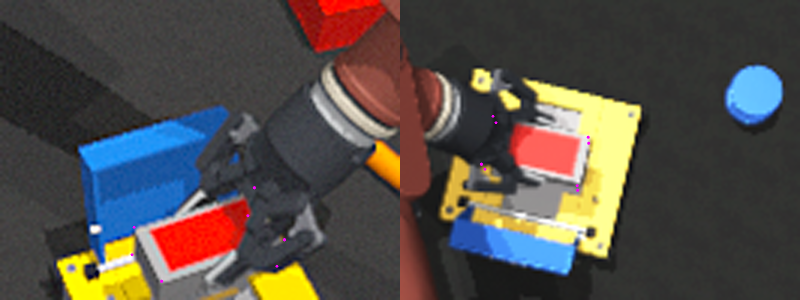

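In top view the pack's free end corners (588,138) and (580,185) coincide with the predicted projections. The label is up and the cover is open, so the tool-frame offset model holds. Descending by feel now.

```bash
python3 - <<'E'
from m import *
P,R,s=cur(); plan(place2(.05),place2(.018))
# label check: red mask centroid line vs predicted (label face centre-line), both views
A=R@RP; C0=P+R@CT
for c in("scene","top"):
    im=cv2.imread(f"pics/{c}7.png").astype(int); m=((im[...,2]>150)&(im[...,1]<90)&(im[...,0]<90)).astype(np.uint8)
    u=proj(c,C0+A@[-.021,0,-.03])[0]; n,l,st,ce=cv2.connectedComponentsWithStats(m)
    i=min(range(1,n),key=lambda i:np.hypot(*(ce[i]-u))-st[i,4]*.05)
    print(c,st[i],ce[i],cv2.minAreaRect(np.argwhere(l==i)[:,::-1].astype(np.float32)),"pred free end/centre",proj(c,[C0+A@[-.021,b,e] for b,e in((-.028,-.055),(.028,-.055),(0,-.055),(0,0),(0,.055))]).round(1).tolist())
E
```

```text
turn [-0.1, -0.1, 0.1] shift [3.45, 0.07, 3.76]
turn [0.0, 0.0, 0.0] shift [2.05, -0.0, 2.46]
scene [340 186  33  24 432] [356.9837963  197.96527778] ((357.85400390625, 198.0985107421875), (14.780386924743652, 32.807334899902344), 70.01689910888672) pred free end/centre [[343.2, 212.7], [334.2, 194.7], [338.6, 203.6], [359.3, 196.7], [379.5, 189.9]]
top [ 233  184   49  141 4784] [253.73306856 259.24561037] ((253.9950408935547, 253.4504852294922), (138.8076934814453, 43.28411865234375), 84.2894058227539) pred free end/centre [[324.7, 164.2], [321.0, 180.4], [322.8, 172.3], [306.9, 168.6], [290.9, 165.0]]
```

Emit:
step_arm([
  [[0,0,0],[1.2,0,1.3],4.5],
  [[0,0,0],[2.4,0,2.6],4.5],
  [[0,0,0],[3.4,0.1,3.7],4.5],
  [[0,0,0],[3.4,0.1,3.7],4.5],
  [[0,0,0],[3.4,0.1,3.7],4.5],
])

```text
t: 10.3
eef_pos: [0.6321, 0.0827, 0.0902]
tcp_rot: [0.213, 0.73, 0.594, -0.262]
ft_force: [0.6, 0.5, -1.9]
width: 0.647
gripper_force: 64.3
```

```bash
python3 - <<'E'
from m import *
P,R,s=cur(); print(P,s["ft_force"],(P+R@CT),(R@RP)[:,0].round(4)); plan(place2(.018),place2(.010),place2(0))
E
```

```text
[0.63206344 0.0827212  0.09023096] [ 0.63934745  0.49833539 -1.85110808] [0.63595296 0.10490806 0.10969259] [ 9.0e-04  4.2e-03 -1.0e+00]
turn [-0.0, -0.2, -0.0] shift [2.18, -0.14, 2.69]
turn [0.0, 0.0, 0.0] shift [0.51, -0.0, 0.62]
turn [0.0, 0.0, 0.0] shift [0.64, -0.0, 0.77]
```

Emit:
step_arm([
  [[0,0,0],[0.8,0,0.9],4.5],
  [[0,0,0],[1.6,-0.1,1.8],4.5],
  [[0,0,0],[2.2,-0.1,2.7],4.5],
  [[0,0,0],[2.2,-0.1,2.7],4.5],
])

```text
t: 10.7
eef_pos: [0.6296, 0.0829, 0.053]
tcp_rot: [0.212, 0.729, 0.595, -0.263]
ft_force: [-0.0, -0.5, -3.1]
width: 0.647
gripper_force: 64.3
```

Emit:
step_arm([
  [[0,0,0],[0.2,0,0.2],4.5],
  [[0,0,0],[0.3,0,0.4],4.5],
  [[0,0,0],[0.5,0,0.6],4.5],
  [[0,0,0],[0.5,0,0.6],4.5],
])

```text
t: 11.1
eef_pos: [0.6316, 0.0835, 0.0479]
tcp_rot: [0.213, 0.73, 0.594, -0.261]
ft_force: [-1.6, -0.7, -1.9]
width: 0.647
gripper_force: 64.3
```

```bash
python3 - <<'E'
from m import *
P,R,s=cur(); print(P,s["ft_force"],s["torque"],(P+R@CT),(R@RP)[:,0].round(4)); plan(place2(.010),place2(.005),place2(0))
E
```

```text
[0.63159151 0.08354375 0.04789144] [-1.59986183 -0.66496179 -1.93948908] [ 0.5484817   0.0060101  -0.13769004] [0.63544537 0.10571356 0.06737957] [ 0.0022  0.0052 -1.    ]
turn [0.0, -0.3, -0.0] shift [-0.06, -0.08, 0.08]
turn [0.0, 0.0, 0.0] shift [0.32, -0.0, 0.38]
turn [0.0, 0.0, 0.0] shift [0.32, -0.0, 0.38]
```

Emit:
step_arm([
  [[0,0,0],[0.1,-0.1,0.2],4.5],
  [[0,0,0],[0.3,-0.1,0.5],4.5],
  [[0,0,0],[0.5,-0.1,0.7],4.5],
  [[0,0,0],[0.5,-0.1,0.7],4.5],
])

```text
t: 11.5
eef_pos: [0.6309, 0.083, 0.0397]
tcp_rot: [0.214, 0.73, 0.594, -0.261]
ft_force: [0.2, 0.0, -0.6]
width: 0.648
gripper_force: 64.3
```

```bash
python3 - <<'E'
from m import *
P,R,s=cur(); print(P,s["ft_force"],s["torque"],(P+R@CT),(R@RP)[:,0].round(4)); plan(place2(.0))
E
```

```text
[0.63090057 0.08302197 0.03966235] [ 0.17461339  0.02005599 -0.56706173] [ 0.30348351 -0.10558623  0.02232341] [0.63473523 0.10520795 0.05913586] [ 0.0027  0.0044 -1.    ]
turn [0.1, -0.3, -0.1] shift [0.1, -0.02, 0.18]
```

Emit:
step_arm([
  [[0,-0.3,0],[0.1,0,0.1],4.5],
  [[0,-0.3,0],[0.1,0,0.2],4.5],
  [[0,-0.3,0],[0.1,0,0.2],4.5],
])

```text
t: 11.8
eef_pos: [0.631, 0.083, 0.0395]
tcp_rot: [0.216, 0.729, 0.593, -0.263]
ft_force: [-2.6, 2.1, 6.0]
width: 0.651
gripper_force: 65.2
```

```bash
python3 - <<'E'
from m import *
P,R,s=cur(); print(P,s["ft_force"],s["torque"],(P+R@CT),(R@RP)[:,0].round(4)); plan(place2(.0))
E
```

```text
[0.6310068  0.08295912 0.03954013] [-2.62138174  2.14254116  5.98715132] [ 0.00151968  0.22145231 -0.19211815] [0.63486902 0.10525925 0.05887733] [ 0.0022 -0.0016 -1.    ]
turn [0.1, 0.1, -0.1] shift [0.1, -0.04, 0.17]
```

Firm contact force of 6 N at floor height (within 2 mm), so the pack is seated. Releasing and backing out along the tool axis.

Emit:
step_arm([
  [[0,0,0],[0,0,0],6.2],
  [[0,0,0],[0,0,0],7],
  [[0,0,0],[0,0,0],7.5],
  [[0,0,0],[0,0,0],7.5],
])

```text
t: 12.2
eef_pos: [0.6305, 0.0824, 0.0371]
tcp_rot: [0.215, 0.729, 0.594, -0.263]
ft_force: [0.5, -0.4, 0.8]
width: 0.878
gripper_force: 0.0
```

Emit:
step_arm([
  [[0,0,0],[0,0,-1],7.5],
  [[0,0,0],[0,0,-3],7.5],
  [[0,0,0],[0,0,-6],7.5],
  [[0,0,0],[0,0,-10],7.5],
  [[0,0,0],[0,0,-14],7.5],
])

```text
t: 12.7
eef_pos: [0.6483, 0.1711, 0.1462]
tcp_rot: [0.215, 0.729, 0.594, -0.263]
ft_force: [0.5, 0.2, -0.2]
width: 0.882
gripper_force: 0.0
```

```bash
cat >> m.py <<'E'
HG=MT-.07*np.array([np.cos(MY),np.sin(MY)])
def fpose(x,z,tilt=0,y=0):  # fingertip (shut) at meter-x offset x from the hinge, world z; tool down, tool y along meter y
    ex=np.array([np.cos(MY),np.sin(MY)]);ey=np.array([-ex[1],ex[0]])
    r=rot(MY,0); p=np.r_[HG+ex*x+ey*y,z]; return p-(.022-E0)*r[:,2],r
E
python3 - <<'E'
from m import *
from cell import snapshot,search_frame
P,R,s=cur(); print(P,s["ft_force"],s["joint_positions"].round(2))
for c in("scene","top"):
    im=snapshot(c)["pixels"]; cv2.imwrite(f"pics/{c}8.png",im)
    print(c,[(np.round(d["centre"],3).tolist(),round(d["p"],2)) for d in search_frame(c,"pack") if abs(d["centre"][1]-.1)<.1],[(np.round(d["centre"],3).tolist(),round(d["p"],2)) for d in search_frame(c,"cover")])
    im=im.astype(int); m=((im[...,2]>150)&(im[...,1]<90)&(im[...,0]<90)).astype(np.uint8); n,l,st,ce=cv2.connectedComponentsWithStats(m)
    ex=np.array([np.cos(MY),np.sin(MY),0]);ey=np.array([-ex[1],ex[0],0]);B=np.r_[MT,.078]
    print("pred label centre",proj(c,B).round(1), "corners",proj(c,[B+ex*a*.028+ey*b*.055 for a in(-1,1) for b in(-1,1)]).round(1).tolist())
    for i in range(1,n):
        if st[i,4]>60: print(st[i],ce[i].round(1),cv2.minAreaRect(np.argwhere(l==i)[:,::-1].astype(np.float32)))
E
```

```text
[0.64831171 0.17110496 0.14621742] [ 0.51561891  0.17230425 -0.15830418] [ 0.41  0.67  1.27 -0.55  1.64  0.7 ]
scene [([0.644, 0.095, 0.075], 0.86)] [([0.533, 0.135, 0.113], 0.62)]
pred label centre [[356.9 217.8]] corners [[333.9, 215.9], [370.9, 203.4], [342.2, 232.9], [380.1, 219.7]]
[387  12  29  28  78] [401.3  25.1] ((401.50006103515625, 25.0), (38.890872955322266, 3.5355336666107178), 45.0)
[224  14  18  16  83] [232.8  21.5] ((232.0807647705078, 21.603858947753906), (5.963994026184082, 21.838743209838867), 52.12501525878906)
[ 417   40   86   75 1965] [452.3  74.6] ((452.5865783691406, 72.3561782836914), (96.18141174316406, 44.14195251464844), 41.3477783203125)
[ 385   91   58   46 1566] [412.5 113.6] ((414.5316467285156, 112.81462097167969), (38.55335998535156, 53.220394134521484), 77.90524291992188)
[340 207  35  22 427] [356.8 217.9] ((357.0999755859375, 217.80001831054688), (13.597793579101562, 31.939001083374023), 71.56504821777344)
top [([0.634, 0.104, 0.078], 0.81), ([0.524, 0.136, 0.169], 0.64)] []
pred label centre [[307.7 172.4]] corners [[320.8, 183.3], [291.1, 176
[... 428 characters left out ...]
625), 77.47119140625)
[ 165  218   45   46 1140] [190.  240.9] ((190.0, 240.50003051757812), (43.95566177368164, 33.836368560791016), 18.434947967529297)
[215 305  61  31 505] [243.4 319.1] ((243.2802734375, 319.4049377441406), (12.040157318115234, 63.582855224609375), 71.25865936279297)
[221 320  63  42 532] [253.8 346.2] ((253.85458374023438, 345.2353820800781), (19.641002655029297, 65.91334533691406), 58.276397705078125)
[171 329  50  52 794] [195.  354.7] ((193.96340942382812, 354.82928466796875), (40.3487548828125, 46.57145309448242), 69.775146484375)
[292 376  22  14 147] [302.9 382.6] ((302.55535888671875, 382.4969177246094), (12.036993980407715, 21.577836990356445), 86.8201675415039)
```

Measured label centroid at scene (356.8,217.9) against (356.9,217.8) predicted for a fully seated pack. Now for the cover: go over it to the robot's side with fingers shut.

```bash
python3 - <<'E'
from m import *
P,R,s=cur(); a=fpose(.03,.32,y=.03); b=fpose(-.13,.28); c=fpose(-.11,.14); d=fpose(-.08,.14)
print(a[0],b[0],c[0]); plan(a,b,c,d)
E
```

```text
[0.60125742 0.14234877 0.303     ] [0.43848668 0.14473387 0.263     ] [0.45808802 0.14076048 0.123     ]
turn [-0.1, 39.8, -0.2] shift [-12.97, -3.98, -9.93]
turn [0.0, 0.0, 0.0] shift [-3.0, -16.0, 4.0]
turn [0.0, 0.0, 0.0] shift [0.0, 2.0, 14.0]
turn [0.0, 0.0, 0.0] shift [-0.0, 3.0, 0.0]
```

Emit:
step_arm([
  [[0,6,0],[-4,-0.5,-4],7.5],
  [[0,14,0],[-7.5,-1.5,-7],5],
  [[0,22,0],[-11,-3,-9.9],2],
  [[0,30,0],[-13,-4,-9.9],0],
  [[0,38,0],[-13,-4,-9.9],0],
])

```text
t: 13.5
eef_pos: [0.6021, 0.1412, 0.309]
tcp_rot: [0.011, 0.776, 0.631, -0.006]
ft_force: [0.3, -0.7, 0.3]
width: 0.196
gripper_force: 0.0
```

Emit:
step_arm([
  [[0,1.8,0],[-1,-3,0],0],
  [[0,1.8,0],[-2,-7.5,0.5],0],
  [[0,1.8,0],[-3,-12,2],0],
  [[0,1.8,0],[-3,-16,4],0],
  [[0,1.8,0],[-3,-16,4],0],
])

```text
t: 14.0
eef_pos: [0.4282, 0.1429, 0.2558]
tcp_rot: [-0.005, 0.775, 0.632, -0.007]
ft_force: [-0.4, -0.5, -0.9]
width: -0.001
gripper_force: 0.0
```

```bash
python3 - <<'E'
from m import *
P,R,s=cur(); print(P,s["width"],s["joint_positions"].round(2)); c=fpose(-.11,.14);d=fpose(-.08,.14); plan(c,d)
E
```

```text
[0.42819332 0.14285807 0.25579397] -0.0007011970494911899 [ 0.17 -0.19  1.95  0.    1.4   0.37]
turn [-0.9, 0.3, -0.2] shift [0.46, 3.19, 13.23]
turn [0.0, 0.0, 0.0] shift [-0.0, 3.0, 0.0]
```

Emit:
step_arm([
  [[-0.9,0.3,0],[0.4,1.5,3],0],
  [[-0.9,0.3,0],[0.4,2.5,7],0],
  [[-0.9,0.3,0],[0.4,3,11],0],
  [[-0.9,0.3,0],[0.4,3.2,13.2],0],
  [[-0.9,0.3,0],[0.4,3.2,13.2],0],
])

```text
t: 14.5
eef_pos: [0.4667, 0.1403, 0.1273]
tcp_rot: [0.002, 0.776, 0.631, 0.003]
ft_force: [-0.8, 0.4, 0.1]
width: -0.0
gripper_force: 0.0
```

```bash
cat >> m.py <<'E'
def arc(th,r=.095,ex=0,h=.034,cx=.015):
    c,s=np.cos(th),np.sin(th)
    x=r*c-(h-ex)*s; z=r*s+(h-ex)*c
    return fpose(x-cx,.055+z)
E
python3 - <<'E'
from m import *
P,R,s=cur(); print(P,s["ft_force"]); 
for th in (1.7,1.55,1.4,1.25,1.1,.95,.8,.65,.5,.35,.2,.1,0):
    p,r=arc(th,ex=0); t=R.T@(p-P)*100; print(th,t.round(1).tolist())
E
```

```text
[0.46673501 0.14029291 0.12733401] [-0.76881579  0.36120856  0.05898083]
1.7 [-0.1, 4.0, -0.0]
1.55 [-0.1, 5.4, -0.6]
1.4 [-0.1, 6.9, -1.0]
1.25 [-0.1, 8.4, -1.1]
1.1 [-0.1, 9.9, -1.0]
0.95 [-0.1, 11.4, -0.7]
0.8 [-0.1, 12.8, -0.2]
0.65 [-0.1, 14.1, 0.6]
0.5 [-0.1, 15.3, 1.5]
0.35 [-0.0, 16.4, 2.6]
0.2 [-0.0, 17.3, 3.8]
0.1 [-0.0, 17.7, 4.7]
0 [-0.0, 18.1, 5.6]
```

Emit:
step_arm([
  [[0,0,0],[0,2.5,0],0],
  [[0,0,0],[0,4,0],0],
  [[0,0,0],[0,5.4,-0.6],0],
  [[0,0,0],[0,6.9,-1],0],
  [[0,0,0],[0,6.9,-1],0],
])

```text
t: 15.0
eef_pos: [0.5399, 0.1272, 0.1454]
tcp_rot: [0.005, 0.776, 0.631, 0.008]
ft_force: [-3.2, 0.1, 2.8]
width: 0.003
gripper_force: 1.5
```

```bash
python3 - <<'E'
from m import *
from cell import snapshot
P,R,s=cur(); print(P,s["ft_force"],s["torque"])
a=snapshot("scene")["pixels"][110:260,270:470];b=snapshot("top")["pixels"][110:260,220:420]
cv2.imwrite("pics/c9.png",cv2.resize(np.hstack([a,b]),(800,300),interpolation=cv2.INTER_CUBIC))
for th in (1.4,1.25,1.1,.95,.8,.65,.5,.35,.2,.1,0):
    p,r=arc(th,ex=0); t=R.T@(p-P)*100; print(th,t.round(1).tolist())
E
```

```text
[0.53989176 0.12717172 0.14544199] [-3.1691855   0.08703919  2.8244751 ] [ 0.00526852  0.38586971 -0.06981474]
1.4 [-0.3, -0.5, 0.8]
1.25 [-0.3, 1.0, 0.7]
1.1 [-0.3, 2.5, 0.8]
0.95 [-0.3, 4.0, 1.1]
0.8 [-0.3, 5.4, 1.7]
0.65 [-0.3, 6.7, 2.4]
0.5 [-0.3, 7.9, 3.3]
0.35 [-0.3, 8.9, 4.5]
0.2 [-0.3, 9.7, 5.7]
0.1 [-0.3, 10.2, 6.6]
0 [-0.3, 10.6, 7.5]
```

View pics/c9.png

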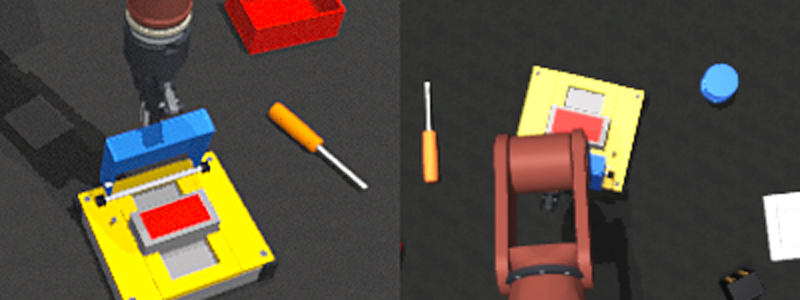

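Picture: the fingertips press the blue cover's outer face (scene 160,130) and the cover is moving. The pack is flat in the bay with its red label up (175,218). I'll follow the arc.

Emit:
step_arm([
  [[0,0,0],[0,1.5,0.2],0],
  [[0,0,0],[0,2.8,0.4],0],
  [[0,0,0],[0,4.2,0.7],0],
  [[0,0,0],[0,5.5,1.2],0],
  [[0,0,0],[0,5.5,1.2],0],
])

```text
t: 15.6
eef_pos: [0.5949, 0.1163, 0.1337]
tcp_rot: [0.006, 0.776, 0.631, 0.009]
ft_force: [-0.9, 0.3, 4.7]
width: 0.001
gripper_force: 1.9
```

```bash
python3 - <<'E'
from m import *
P,R,s=cur(); print(P,s["ft_force"],s["torque"],R[:,2])
for th in (.8,.65,.5,.35,.2,.1,0,-.08):
    p,r=arc(th,ex=0); t=R.T@(p-P)*100; print(th,t.round(1).tolist())
E
```

```text
[0.59494966 0.11631417 0.13365664] [-0.86470144  0.29748634  4.69327434] [-0.00818442  0.17271527 -0.00254713] [ 0.0214935   0.00311701 -0.99976413]
0.8 [-0.3, -0.2, 0.4]
0.65 [-0.3, 1.1, 1.1]
0.5 [-0.3, 2.3, 2.1]
0.35 [-0.3, 3.3, 3.2]
0.2 [-0.3, 4.1, 4.4]
0.1 [-0.3, 4.6, 5.3]
0 [-0.3, 5.0, 6.3]
-0.08 [-0.4, 5.2, 7.0]
```

Emit:
step_arm([
  [[0,0,0],[0,1.2,0.9],0],
  [[0,0,0],[0,2.3,1.8],0],
  [[0,0,0],[0,3.3,2.9],0],
  [[0,0,0],[0,4.1,4.1],0],
  [[0,0,0],[0,4.1,4.1],0],
])

```text
t: 16.1
eef_pos: [0.6331, 0.1082, 0.091]
tcp_rot: [0.004, 0.775, 0.631, 0.007]
ft_force: [-0.6, 0.5, -0.1]
width: -0.003
gripper_force: 0.0
```

Emit:
step_arm([
  [[0,0,0],[0,0.3,0.7],0],
  [[0,0,0],[0,0.5,1.4],0],
  [[0,0,0],[0,0.5,1.8],0],
  [[0,0,0],[0,0.5,1.8],0],
])

```text
t: 16.5
eef_pos: [0.6373, 0.1077, 0.0734]
tcp_rot: [0.004, 0.775, 0.632, 0.007]
ft_force: [0.1, 0.3, 0.1]
width: -0.003
gripper_force: 0.0
```

```bash
python3 - <<'E'
from m import *
P,R,s=cur(); print(P,s["ft_force"],s["torque"],R[:,2])
for th in (.2,.1,0,-.08):
    p,r=arc(th,ex=0); t=R.T@(p-P)*100; print(th,t.round(1).tolist())
E
```

```text
[0.6372551  0.10765892 0.0733995 ] [0.06173301 0.34190745 0.10762397] [ 0.02738675  0.04427922 -0.00804413] [ 0.01555718  0.00289255 -0.9998748 ]
0.2 [-0.3, -0.1, -1.7]
0.1 [-0.3, 0.4, -0.8]
0 [-0.3, 0.8, 0.1]
-0.08 [-0.3, 1.0, 0.9]
```

Emit:
step_arm([
  [[0,0,0],[0,0.2,0.4],0],
  [[0,0,0],[0,0.2,0.7],0],
  [[0,0,0],[0,0.2,0.7],0],
])

```text
t: 16.8
eef_pos: [0.6404, 0.1075, 0.0715]
tcp_rot: [0.004, 0.775, 0.632, 0.007]
ft_force: [-8.3, 0.9, 15.4]
width: -0.002
gripper_force: 7.5
```

```bash
python3 - <<'E'
from m import *
from cell import snapshot,search_frame
P,R,s=cur(); print(P,s["ft_force"])
ex=np.array([np.cos(MY),np.sin(MY),0]);ey=np.array([-ex[1],ex[0],0]);H=np.r_[HG,.055]
for c in("scene","top"):
    im=snapshot(c)["pixels"]
    print([(np.round(d["centre"],3).tolist(),round(d["p"],2)) for d in search_frame(c,"cover")])
    hsv=cv2.cvtColor(im,cv2.COLOR_BGR2HSV); m=((abs(hsv[...,0].astype(int)-107)<12)&(hsv[...,1]>140)&(hsv[...,2]>70)).astype(np.uint8)
    n,l,st,ce=cv2.connectedComponentsWithStats(m); print([(st[i,:5].tolist(),ce[i].round(0).tolist()) for i in range(1,n) if st[i,4]>60])
    print(c,"shut corners",proj(c,[H+ex*a+ey*b+[0,0,.034] for a in(0,.119) for b in(-.069,.069)]).round().tolist())
E
```

```text
[0.64037549 0.107488   0.07148507] [-8.29227599  0.905879   15.39798097]
[]
[([159, 18, 12, 13, 102], [165.0, 23.0]), ([31, 51, 48, 36, 922], [55.0, 69.0]), ([0, 63, 46, 36, 963], [21.0, 81.0]), ([0, 88, 11, 16, 97], [3.0, 97.0]), ([325, 195, 64, 49, 1567], [352.0, 219.0]), ([278, 288, 28, 33, 734], [292.0, 304.0])]
scene shut corners [[323.0, 203.0], [369.0, 188.0], [341.0, 239.0], [389.0, 222.0]]
[([0.603, 0.105, 0.089], 0.75)]
[([370, 142, 19, 20, 297], [379.0, 151.0]), ([323, 164, 6, 25, 79], [325.0, 173.0]), ([288, 171, 28, 18, 256], [302.0, 180.0])]
top shut corners [[322.0, 195.0], [284.0, 187.0], [329.0, 163.0], [292.0, 155.0]]
```

The cover is down (blue region matches the shut outline, 15 N reaction). Lifting away and checking that it stays shut.

Emit:
step_arm([
  [[0,0,0],[0,-0.2,-1],0],
  [[0,0,0],[0,-0.2,-4],0],
  [[0,0,0],[0,-0.2,-8],0],
  [[0,0,0],[0,-0.2,-12],0],
  [[0,0,0],[0,-0.2,-16],0],
])

```text
t: 17.5
eef_pos: [0.6358, 0.1072, 0.2295]
tcp_rot: [0.005, 0.775, 0.632, 0.008]
ft_force: [0.7, 0.7, 0.6]
width: 0.003
gripper_force: 0.0
```

Emit:
step_arm([
  [[0,0,0],[0,-4,0],0],
  [[0,0,0],[0,-8,0],0],
  [[0,0,0],[0,-12,0],0],
  [[0,0,0],[0,-12,0],0],
  [[0,0,0],[0,-12,0],0],
])

```text
t: 18.0
eef_pos: [0.518, 0.1317, 0.2261]
tcp_rot: [0.005, 0.775, 0.632, 0.009]
ft_force: [-0.2, -0.3, 0.4]
width: 0.001
gripper_force: 0.0
```

```bash
python3 - <<'E'
from m import *
from cell import snapshot,search_frame
P,R,s=cur(); print(P,s["ft_force"],s["t"])
im=snapshot("scene")["pixels"]; print([(np.round(d["centre"],3).tolist(),round(d["p"],2)) for d in search_frame("scene","cover")])
hsv=cv2.cvtColor(im,cv2.COLOR_BGR2HSV); m=((abs(hsv[...,0].astype(int)-107)<12)&(hsv[...,1]>140)&(hsv[...,2]>70)).astype(np.uint8)
n,l,st,ce=cv2.connectedComponentsWithStats(m); print([(st[i,:5].tolist(),ce[i].round(0).tolist()) for i in range(1,n) if st[i,4]>600])
snapshot("top"); print([(np.round(d["centre"],3).tolist(),round(d["p"],2)) for d in search_frame("top","cover")])
for n in("dispenser","spool","screwdriver","bin"): print(n,[np.round(d["centre"],3).tolist() for d in search_frame("scene",n)][:1])
E
```

```text
[0.51797306 0.13165904 0.2260842 ] [-0.15882046 -0.26940663  0.44691403] 18.0
[([0.638, 0.106, 0.086], 0.89), ([0.369, 0.531, 0.023], 0.72)]
[([31, 51, 48, 36, 922], [55.0, 69.0]), ([0, 63, 46, 36, 959], [21.0, 81.0]), ([325, 188, 64, 56, 2120], [355.0, 215.0]), ([278, 288, 28, 33, 731], [292.0, 304.0])]
[]
dispenser [[0.684, -0.359, 0.104]]
spool [[0.738, -0.159, 0.057]]
screwdriver [[0.597, 0.379, 0.021]]
bin [[0.37, 0.528, 0.022]]
```

The cover stays shut (outline matches the shut corners 323–389 × 188–239), the bystanders haven't moved, and the arm is free.

```bash
python3 -c "
from cell import workorder
print(workorder.hand_in())"
```

```text
the job is handed in; nothing more can be done
None
```

The battery pack lies seated in the meter bay with its red label up, the cover is snapped shut and stayed shut after the arm backed off, the bystanders haven't moved, and the job is handed in (no verdict was returned).

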